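# Load the analyser's reagent carousel and lock its cover

## Robot

A 6-joint arm with a two-finger parallel gripper is mounted at the origin on the work surface. World frame = base frame: x ahead of the robot, y to its left, z up, the work surface at z = 0. Lengths are in m, angles in rad, forces in N, time in s.
With the tool pointing down it reaches from about 0.15 to 0.775 m from the base axis. Payload 6.1 kg.
Tool frame: the origin (TCP) lies midway between the tips of the shut fingers; the grasp point (between the pads) lies 19 mm behind it; z points along the fingers, y is the line along which they close (so a half turn about z gives the same grasp; the last joint's range is limited). The gripper opens to 85 mm and grips with 20 to 120 N. Pads are 22 mm wide; open, the fingers measure 114 mm over their backs; the gripper's body (76 mm by 85 mm) begins 54 mm behind the grasp point. The pads swing forward as they close: fully open they stand 13 mm farther back than shut.
Start: joints at [1.328, 0.126, -0.04, 1.405, 0, 1.571], TCP at [0.126, 0.51, 0.231] pointing down, gripper open.
Joint ranges: [-2.72, 2.72], [-0.95, 1.95], [-1.27, 1.35], [-1.78, 2.02], [-1.46, 1.47], [-3.14, 3.14]. Speed limits (rad/s): [2.39, 2.39, 3.01, 3.14, 3.14, 3.14].

## Interface

Orientations are given as a rotation vector (axis times angle).
In Python, from cell import reach, servo_line, set_joints, command_gripper, hold, inverse_kinematics, read_state, capture, MotionError, finish_job gives the robot as it stands. Calls block until the motion is done:
- reach(position, orientation): joint-space move of the TCP to a pose.
- servo_line(position, attitude=None, velocity=0.15, f_stop=None): straight line of the TCP; attitude=None keeps the orientation; velocity is the mean speed in m/s. With f_stop (N) it stops when the force on the tool has changed by that much, and returns True; else False.
- set_joints(angles): joint-space move.
- command_gripper(opening): opening from 0.0 (shut) to 1.0 (fully open); the grip force is fixed at half the most; returns when the fingers have stopped.
- hold(seconds).
- inverse_kinematics(position, orientation): joint angles nearest the present ones, or None.
- read_state(): the state.
- capture(name): name is "scene" or "side" or "wrist"; returns a dict with "frame" (480x640x3 uint8, red, green, blue), "range_z" (480x640 float32, m along the optical axis (not along the pixel's ray), 0 where there is no reading), "vfov" (degrees; the focal length in pixels is half the picture's height over the tangent of half this angle, whatever the lens; pixels are square), "cx", "cy" (the principal point, pixels), "extrinsics" (4x4, takes a point from camera to world coordinates); the wrist camera has in their place "hand_eye" (4x4, takes a point from camera to tool coordinates, whose origin is the TCP and whose axes are the flange's). Camera axes: x right, y up, looking along -z (the intrinsics and any distortion apply to the point x, -y, -z); pixel columns grow to the right and rows downward; lengths in m; the calibration is good to about 2 mm. A picture is of the moment at which its call begins: read the wrist's pose just before it.
A pose or a line that the arm cannot do raises MotionError and nothing moves.
- finish_job(): hands the job in; it is judged then, once.
The state is a dict: "clock": time; "q": joint angles; "qd": joint speeds; "effort": joint torques, N m; "position": TCP position; "tcp_rot": TCP orientation; "wrist_force": force on the tool from outside, world axes, zero at the start; "torque": the same for the moment, N m; "opening": opening from 0.0 (shut) to 1.0 (fully open); "gripper_force": force on a finger pad.
Only numpy, scipy, OpenCV 4.12 (cv2) and the standard library are available. Lean on these libraries where they do the work, as an engineer would, in place of code of your own. Each camera call takes 0.05 s, during which the arm holds its last target. There are 200 camera calls.

## Task

Load the reagent carousel for the analyser: stand every loose reagent pack upright in an empty pocket of the tray, one to a pocket with its length pointing outward from the hub, then put the cover back over the stud and down on its two pins so that it lies flat on the hub. Then start the ring nut on the stud and screw it clockwise down onto the cover, turn by turn, until the resistance rises and it is hand-tight; leave the other things on the bench where they are.

Things in the scene. Friction and masses are not known exactly. Their poses are not given: they have to be found in the camera images.
- carousel: round grey reagent tray, 190 mm across, fixed; origin on its axis at bench height, z up. Six radial pockets at 60 degrees, each 40 mm wide with straight sides, from a hub of 36 mm radius out to the rim's inside at 92 mm; floor 6 mm above the bench, the solid wedges between the pockets and the rim 21 mm. The pockets towards its +x and -x already hold packs like the loose ones; the other four are empty
- hub_top (a point): middle of the hub's flat top, 62 mm above the bench, where the cover rests. On it stand two steel pins, 6.5 mm thick and 13 mm high with tapered tips, 30 mm either side of this point along x (the carousel's x)
- stud_top (a point): tip of the upright steel stud on the carousel's axis, 127 mm above the bench. The stud is 16.6 mm thick, plain at the top, its last 6 mm tapered; a coarse right-hand thread of 22 mm outside diameter, 6 mm rise per turn, runs round it from 88 to 102 mm above the bench
- cover_grip (a point): middle of the gripping collar of the loose white cover, 16 mm above its underside, z up. Cover: disc 184 mm across, 5 mm thick, with a square boss plate (84 mm, 6 mm thick) and on it the round collar, 46 mm across, from 6 to 26 mm above the underside; 220 g. Starts flat on the bench, right way up
- cover_top (a point): top face of the cover's collar, 26 mm above its underside: 88 mm above the bench when seated. A 29 mm hole for the stud runs down the middle. Two 9.5 mm pin holes lie 30 mm either side along its x (either way round fits); seated, the pins stand 7 mm out of the plate there, so hold the collar across its y
- nut_center (a point): middle of the loose aluminium ring nut, 14 mm above its underside; z up. Knurled, round, 42 mm across, 28 mm high, 90 g, bored right through: threaded in the lower 16 mm, a plain 17.6 mm bore in the upper 12 mm, so it goes on this way up only. Starts upright on the bench
- nut_foot (a point): middle of the nut's underside. Lowered on the stud it stops on the thread 95 to 101 mm above the bench; clockwise seen from above it winds down 6 mm a turn, 1 to 2.2 turns, to the collar's top (88 mm). It turns easily (under 0.15 N m) till the thread's slack is taken up, up to 1 rad after it touches; then resistance rises and 0.35 N m makes it tight. It stays so when let go
- nut: the ring nut as a whole; its origin is nut_foot
- cover: the cover as a whole; origin in the middle of its underside, x through its two pin holes
- sector1 (a point): middle of the floor of the empty pocket 60 degrees round from the carousel's x, 64 mm from the axis, 6 mm above the bench; its x points outward from the axis, the way a pack's length must lie. A pack centred here has 4 mm play in and out and 5 mm to either side
- sector2 (a point): middle of the floor of the empty pocket 120 degrees round from the carousel's x, 64 mm from the axis, 6 mm above the bench; its x points outward from the axis, the way a pack's length must lie. A pack centred here has 4 mm play in and out and 5 mm to either side
- sector4 (a point): middle of the floor of the empty pocket 240 degrees round from the carousel's x, 64 mm from the axis, 6 mm above the bench; its x points outward from the axis, the way a pack's length must lie. A pack centred here has 4 mm play in and out and 5 mm to either side
- sector5 (a point): middle of the floor of the empty pocket 300 degrees round from the carousel's x, 64 mm from the axis, 6 mm above the bench; its x points outward from the axis, the way a pack's length must lie. A pack centred here has 4 mm play in and out and 5 mm to either side
- pack1_center (a point): middle of a white reagent pack, 25 mm above its underside, z up: a box 48 mm long (x), 30 mm wide (y), 44 mm high, two grey caps 18 mm across and 6 mm high in a row along it on top; 50 mm high in all, 70 g. Starts upright on the bench. A pack that is absent in a start reads None throughout
- pack2_center (a point): middle of a white reagent pack, 25 mm above its underside, z up: a box 48 mm long (x), 30 mm wide (y), 44 mm high, two grey caps 18 mm across and 6 mm high in a row along it on top; 50 mm high in all, 70 g. Starts upright on the bench. A pack that is absent in a start reads None throughout
- pack3_center (a point): middle of a white reagent pack, 25 mm above its underside, z up: a box 48 mm long (x), 30 mm wide (y), 44 mm high, two grey caps 18 mm across and 6 mm high in a row along it on top; 50 mm high in all, 70 g. Starts upright on the bench. A pack that is absent in a start reads None throughout
- pack4_center (a point): middle of a white reagent pack, 25 mm above its underside, z up: a box 48 mm long (x), 30 mm wide (y), 44 mm high, two grey caps 18 mm across and 6 mm high in a row along it on top; 50 mm high in all, 70 g. Starts upright on the bench. A pack that is absent in a start reads None throughout
- specimen_cup: a clear lidded specimen cup, 52 mm across, 58 mm high; origin in the middle of its underside; not part of the job, to be left where it is
- petri_dish: a shut clear petri dish, 56 mm across, 14 mm high; origin in the middle of its underside; not part of the job, to be left where it is
- slide_mailer: a shut grey slide mailer, 82 x 30 mm, 16 mm high; origin in the middle of its underside; not part of the job, to be left where it is
- scanner: a white hand-held barcode scanner lying on the bench, about 220 mm long, 50 mm high; origin in the middle of its underside; not part of the job, to be left where it is

How it is judged:
On the way, in this order (a step that is already met when the one before it is completed fails the run):
1. every loose pack stands upright on the floor of an empty pocket, its length pointing outward (((horizontal distance between pack1_center and sector1 below 0.012 m and angle between the x axis of pack1_center and the x axis of sector1, either way round below 0.4 rad) or (horizontal distance between pack1_center and sector2 below 0.012 m and angle between the x axis of pack1_center and the x axis of sector2, either way round below 0.4 rad) or (horizontal distance between pack1_center and sector4 below 0.012 m and angle between the x axis of pack1_center and the x axis of sector4, either way round below 0.4 rad) or (horizontal distance between pack1_center and sector5 below 0.012 m and angle between the x axis of pack1_center and the x axis of sector5, either way round below 0.4 rad)) and z of pack1_center in the frame of carousel between 0.027 and 0.035 m and angle between each of pack1_center, pack2_center, pack3_center, pack4_center's own z axis and vertical below 0.12 rad and ((horizontal distance between pack2_center and sector1 below 0.012 m and angle between the x axis of pack2_center and the x axis of sector1, either way round below 0.4 rad) or (horizontal distance between pack2_center and sector2 below 0.012 m and angle between the x axis of pack2_center and the x axis of sector2, either way round below 0.4 rad) or (horizontal distance between pack2_center and sector4 below 0.012 m and angle between the x axis of pack2_center and the x axis of sector4, either way round below 0.4 rad) or (horizontal distance between pack2_center and sector5 below 0.012 m and angle between the x axis of pack2_center and the x axis of sector5, either way round below 0.4 rad)) and z of pack2_center in the frame of carousel between 0.027 and 0.035 m and ((horizontal distance between pack3_center and sector1 below 0.012 m and angle between the x axis of pack3_center and the x axis of sector1, either way round below 0.4 rad) or (horizontal distance between pack3_center and sector2 below 0.012 m and angle between the x axis of pack3_center and the x axis of sector2, either way round below 0.4 rad) or (horizontal distance between pack3_center and sector4 below 0.012 m and angle between the x axis of pack3_center and the x axis of sector4, either way round below 0.4 rad) or (horizontal distance between pack3_center and sector5 below 0.012 m and angle between the x axis of pack3_center and the x axis of sector5, either way round below 0.4 rad)) and z of pack3_center in the frame of carousel between 0.027 and 0.035 m and ((horizontal distance between pack4_center and sector1 below 0.012 m and angle between the x axis of pack4_center and the x axis of sector1, either way round below 0.4 rad) or (horizontal distance between pack4_center and sector2 below 0.012 m and angle between the x axis of pack4_center and the x axis of sector2, either way round below 0.4 rad) or (horizontal distance between pack4_center and sector4 below 0.012 m and angle between the x axis of pack4_center and the x axis of sector4, either way round below 0.4 rad) or (horizontal distance between pack4_center and sector5 below 0.012 m and angle between the x axis of pack4_center and the x axis of sector5, either way round below 0.4 rad)) and z of pack4_center in the frame of carousel between 0.027 and 0.035 m), for 0.2 s.
2. the cover lies flat on the hub, both pins through it (z of cover_grip in the frame of carousel between 0.076 and 0.08 m and horizontal distance between cover_grip and stud_top below 0.004 m and angle between the x axis of cover_grip and the x axis of carousel, either way round below 0.12 rad and angle between cover_grip's own z axis and vertical below 0.04 rad), for 0.2 s.
3. the nut is on the stud, still up on the thread (all of step 2 and horizontal distance between nut_center and stud_top below 0.003 m and z of nut_center in the frame of carousel between 0.1065 and 0.117 m), for 0.1 s.
4. the nut is screwed down onto the cover and tight (horizontal distance between nut_center and stud_top below 0.003 m and z of nut_center in the frame of carousel below 0.1035 m and contact force between nut and cover above 3 N), for 0.2 s.
At the end, for the whole second after the job is handed in: All packs upright on the floor of the empty pockets (12 mm, 0.4 rad); cover flat on the hub (2 mm high, 4 mm off centre, 0.12 rad); nut on the stud within 1.5 mm of the collar's top and bearing on the cover with over 3 N when let go; all at rest (all of step 1 and all of step 2 and all of step 4 and z of nut_center in the frame of carousel above 0.1 m and angular speed of nut below 0.1 rad/s and linear speed of cover below 0.02 m/s); the robot touches nothing.
It fails at once if a thing that is not part of the job was pushed more than 5 cm away (distance of any of specimen_cup, petri_dish, slide_mailer, scanner from where it was at the start of the episode above 0.05 m).
Of pack1, pack2, pack3, pack4 only 2 to 4 are there at a start; the rules pass over those that are not, and their reading is None.
At some moment in a run one of nut, cover, pack1, pack2, pack3, pack4 may be knocked a few centimetres aside while the robot is not near it.
It also fails if it takes over 210 s, if anything falls off the work surface, if the arm or the gripper's body presses on something with over 40 N, if the wrist force passes 120 N, or if a joint passes its speed limit or range.

## Working session

There is one attempt and no reset: what is moved stays moved. The work goes in short steps, each a Python script; the robot and the scene stay as the last script left them, time stands still between calls to the robot, and variables do not carry over. Pictures are saved under pics/ and viewed, at most 14 in all, crops included, and the job is handed in when it is done.

```bash
ls; mkdir -p pics; cat > h.py <<'E'
import numpy as np, cv2
from cell import *
from scipy.spatial.transform import Rotation as R
def save(c,fn): cv2.imwrite('pics/'+fn, c['frame'][:,:,::-1])
def pts(c,T=None):
    f=240/np.tan(np.radians(c['vfov'])/2); z=c['range_z']
    v,u=np.mgrid[:480,:640]
    P=np.stack([(u-c['cx'])/f*z,-(v-c['cy'])/f*z,-z,np.ones_like(z)],-1)
    if T is None: T=c['extrinsics']
    W=(P@np.array(T).T)[...,:3]; W[z==0]=np.nan
    return W
def tcpT(s):
    T=np.eye(4);T[:3,:3]=R.from_rotvec(s['tcp_rot']).as_matrix();T[:3,3]=s['position'];return T
def wrist():
    s=read_state(); c=capture('wrist'); return c,pts(c,tcpT(s)@np.array(c['hand_eye']))
E
python3 - <<'E'
from h import *
s=read_state();print(s)
for n in('scene','side'):
    c=capture(n);save(c,n+'.png');print(n,{k:v for k,v in c.items() if k not in('frame','range_z')},(c['range_z']>0).mean())
    np.savez('/tmp/'+n,W=pts(c),f=c['frame'])
c,W=wrist();save(c,'wrist.png');print(c['hand_eye'],c['vfov'],c['cx'],c['cy']); np.savez('/tmp/wrist',W=W,f=c['frame'])
print(R.from_rotvec(s['tcp_rot']).as_matrix())
E
```

```text
pics
{'clock': 0.0, 'q': array([ 1.32798683e+00,  1.26416954e-01, -4.06004315e-02,  1.40539326e+00,
       -2.56483377e-05,  1.57081469e+00]), 'qd': array([-9.32501343e-05, -1.25929462e-03, -1.78301881e-04,  9.81478048e-05,
       -1.31841629e-03,  5.62525647e-04]), 'effort': array([-2.71958734e-04, -4.35912752e+01,  3.52924633e+01,  1.71681528e-02,
        1.63969685e-05,  8.21884811e-06]), 'position': array([0.12613761, 0.50921106, 0.23051255]), 'tcp_rot': array([-3.80475918e-01, -3.11829566e+00,  2.52184974e-03]), 'wrist_force': array([0.18378123, 0.25614916, 0.08291574]), 'torque': array([0.03224641, 0.04216904, 0.07625002]), 'gripper_force': 0.0, 'opening': 0.997807620932905}
scene {'vfov': 47.93191479551276, 'cx': 314.00050558127583, 'cy': 236.7222021418554, 'extrinsics': array([[ 0.80501349, -0.47585275,  0.3542844 ,  0.89243402],
       [ 0.59322604,  0.65172165, -0.47259047, -0.55853436],
       [-0.00601134,  0.59061244,  0.80693297,  1.03231066],
       [ 0.        ,  0.        ,  0.        ,  1.        ]])} 0.996044921875
side {'vfov': 54.73484046821871, 'cx': 327.93819833037753, 'cy': 238.45345616902105, 'extrinsics': array([[ 0.7564558 ,  0.33728775, -0.56036737, -0.00769756],
       [-0.65357474,  0.35734285, -0.66719273, -0.55102552],
       [-0.02479266,  0.87094378,  0.49075683,  0.53482209],
       [ 0.        ,  0.        ,  0.        ,  1.        ]])} 0.996015625
[[-1.09988995e-03  9.65326349e-01  2.61043731e-01  6.55968571e-02]
 [ 9.99998988e-01  1.29744866e-03 -5.84471191e-04  4.12392714e-04]
 [-9.02896278e-04  2.61042823e-01 -9.65326799e-01 -1.42665684e-01]
 [ 0.00000000e+00  0.00000000e+00  0.00000000e+00  1.00000000e+00]] 61.213176804862336 319.63307802782333 239.53262056408218
[[-9.70661911e-01  2.40448170e-01 -3.63236098e-04]
 [ 2.40448443e-01  9.70660637e-01 -1.57313294e-03]
 [-2.56779540e-05 -1.61431978e-03 -9.99998697e-01]]
```

View pics/scene.png

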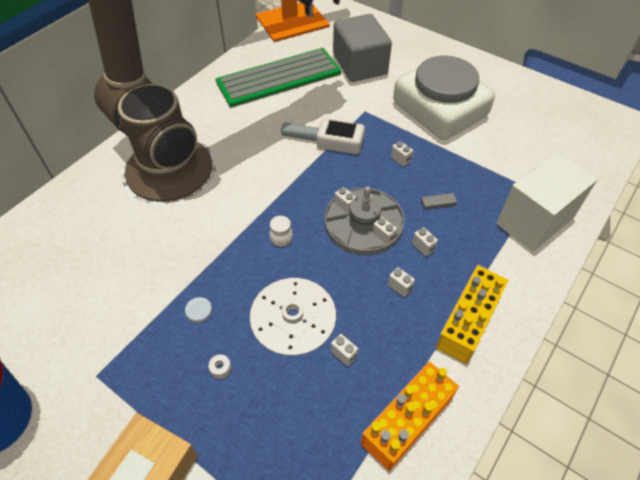

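View pics/side.png

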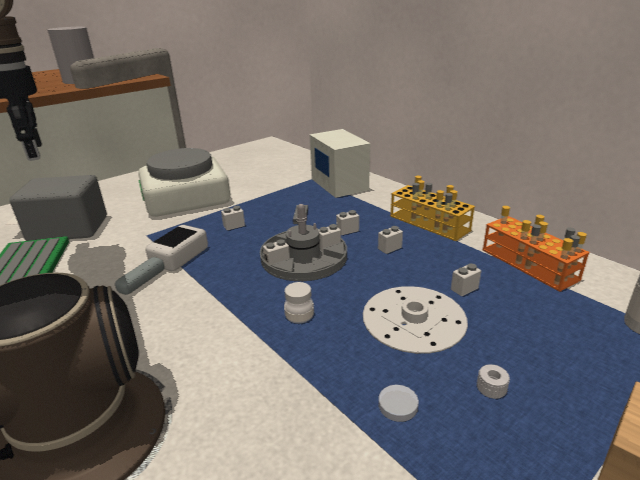

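The scene view shows the carousel at about (365,218) with two packs already in it. The four loose packs are at (402,152), (425,240), (401,281) and (344,348), the cover at (293,315) and the nut at (219,366). Next I'll get coarse positions from depth.

```bash
python3 - <<'E'
from h import *
d=np.load('/tmp/scene.npz');W=d['W']
def blob(u,v,r,z0,z1):
    w=W[v-r:v+r,u-r:u+r].reshape(-1,3);w=w[(w[:,2]>z0)&(w[:,2]<z1)]
    p=w[:,:2].astype(np.float32);rr=cv2.minAreaRect(p);return len(p),np.median(w,0).round(4),np.round(rr[0],4),np.round(rr[1],3),round(rr[2],1)
for n,u,v,r,z0,z1 in[('bench',250,370,8,-1,1),('pA',402,152,15,.038,.06),('pB',425,240,15,.038,.06),('pC',401,281,15,.038,.06),('pD',344,348,15,.038,.06),('c-',345,196,14,.042,.058),('c+',386,229,14,.045,.058),('hub',365,215,22,.056,.068),('stud',367,192,10,.1,.14),('cover',293,315,48,.002,.012),('collar',293,312,20,.02,.035),('nut',219,363,14,.022,.04),('cup',280,230,18,.04,.08),('mailer',438,200,22,.01,.03),('scanner',325,135,45,.03,.07)]:
    print(n,*blob(u,v,r,z0,z1))
E
```

```text
bench 254 [ 0.5309 -0.2968  0.0008] [ 0.5309 -0.2969] [0.031 0.035] 39.9
pA 180 [0.4771 0.3797 0.0458] [0.4753 0.3833] [0.032 0.052] 77.2
pB 249 [0.6636 0.1674 0.0455] [0.6634 0.172 ] [0.033 0.049] 74.1
pC 290 [0.6755 0.0425 0.0455] [0.6747 0.0463] [0.032 0.049] 85.6
pD 359 [ 0.6661 -0.1612  0.0453] [ 0.6652 -0.1581] [0.031 0.048] 80.9
c- 202 [0.4479 0.1563 0.0509] [0.4614 0.1557] [0.035 0.078] 70.0
c+ 245 [0.5733 0.1355 0.0515] [0.5706 0.1391] [0.032 0.057] 78.9
hub 560 [0.5173 0.1436 0.0621] [0.5148 0.15  ] [0.118 0.07 ] 13.6
stud 89 [0.514  0.1462 0.1153] [0.5125 0.1483] [0.02  0.015] 19.1
cover 5770 [ 0.5293 -0.153   0.0051] [ 0.5193 -0.1449] [0.214 0.229] 36.1
collar 231 [ 0.5276 -0.1485  0.0259] [ 0.5257 -0.1487] [0.043 0.046] 76.1
nut 309 [ 0.4861 -0.331   0.0279] [ 0.4854 -0.3309] [0.042 0.041] 85.3
cup 326 [ 0.3831 -0.0057  0.0573] [ 0.3803 -0.0034] [0.045 0.046] 50.1
mailer 360 [0.6267 0.3082 0.016 ] [0.6269 0.3089] [0.083 0.034] 45.3
scanner 1307 [0.3039 0.324  0.0485] [0.2638 0.3201] [0.222 0.08 ] 23.3
```

```bash
cat >> h.py <<'E'
def down(yaw):  # tool y along yaw, x along yaw+90deg
    c,s=np.cos(yaw),np.sin(yaw)
    return R.from_matrix(np.array([[-s,c,0],[c,s,0],[0,0,-1]])).as_rotvec()
def sel(W,xy,r,z0,z1):
    w=W.reshape(-1,3); w=w[np.isfinite(w[:,2])]
    return w[(np.hypot(*(w[:,:2]-xy).T)<r)&(w[:,2]>z0)&(w[:,2]<z1)]
def rect(p):
    c,(a,b),t=cv2.minAreaRect(p[:,:2].astype(np.float32)*1000)
    if b>a: t+=90;a,b=b,a
    return np.array(c)/1000,(a,b),np.radians(t)  # centre, sizes mm, long-axis angle
E
python3 - <<'E'
from h import *
yaw=np.arctan2(.146,.513)
reach([.50,.142,.32],down(yaw))
s=read_state();print(s['clock'],s['position'],s['q'])
c,W=wrist();save(c,'w1.png');np.savez('/tmp/w1',W=W)
p=sel(W,[.513,.147],.02,.105,.14);print('stud',len(p),p[:,:2].mean(0),rect(p)[0],p[:,2].max())
p=sel(W,[.513,.147],.05,.058,.067);print('hub',len(p),rect(p));(a,r)=cv2.minEnclosingCircle(p[:,:2].astype(np.float32)*1000);print(a,r)
p=sel(W,[.513,.147],.12,.015,.027);a,r=cv2.minEnclosingCircle(p[:,:2].astype(np.float32)*1000);print('rim',a,r)
for q in([.4485,.157],[.574,.137]):
    p=sel(W,np.array(q),.035,.042,.0585);print(len(p),rect(p))
E
```

```text
2.075 [0.49975277 0.14273529 0.31982766] [2.78053820e-01 1.34270412e-01 1.64722567e-01 1.60149877e+00
 2.65730385e-04 1.57022074e+00]
stud 332 [0.50943544 0.15246329] [0.51010049 0.15126799] 0.1285405454608941
hub 3459 (array([0.51012091, 0.15118793]), (71.65220642089844, 71.19389343261719), np.float64(0.6638524233526134))
(510.7413024902344, 150.3549346923828) 46.365936279296875
rim (510.47314453125, 151.04859924316406) 94.99031066894531
1455 (array([0.45084903, 0.16219748]), (54.905513763427734, 30.171375274658203), np.float64(2.959665727939864))
1325 (array([0.57302069, 0.13963676]), (48.27766036987305, 30.049732208251953), np.float64(2.9605911764186668))
```

View pics/w1.png

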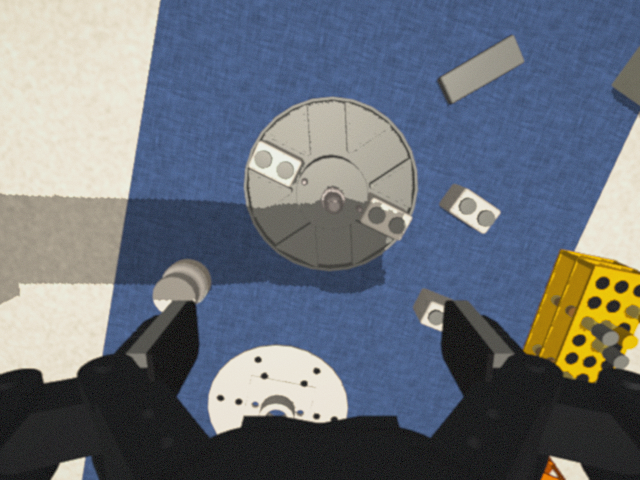

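The wrist view shows the carousel centre at (332,185), its packs at (275,162) and (387,215), and the full tray with four empty pockets. Wrist and scene estimates differ by about 3 mm, so I'll view it again with the wrist turned half round to get the hand-eye bias.

```bash
python3 - <<'E'
from h import *
yaw=np.arctan2(.146,.513)
reach([.52,.158,.32],down(yaw+np.pi))
s=read_state();print(s['clock'],s['position'],s['q'])
c,W=wrist();save(c,'w2.png');np.savez('/tmp/w2',W=W)
o=np.array([.513,.147])
p=sel(W,o,.02,.105,.14);print('stud',len(p),p[:,:2].mean(0),rect(p)[0],p[:,2].max())
p=sel(W,o,.05,.058,.067);print('hub',len(p),rect(p))
p=sel(W,o,.12,.015,.027);a,r=cv2.minEnclosingCircle(p[:,:2].astype(np.float32)*1000);print('rim',a,r)
for q in([.4485,.157],[.574,.137]):
    p=sel(W,np.array(q),.035,.042,.0585);print(len(p),rect(p))
E
```

```text
4.7583 [0.51995867 0.15805242 0.31998611] [ 2.95088130e-01  1.80961871e-01  2.20446898e-01  1.61032529e+00
  1.45431206e-05 -1.55281112e+00]
stud 330 [0.5111967  0.14974739] [0.51049023 0.15092186] 0.1286333168118528
hub 3459 (array([0.51058829, 0.15078348]), (71.14610290527344, 70.99150085449219), np.float64(1.5601531366564494))
rim (510.456298828125, 151.25790405273438) 95.03782653808594
1314 (array([0.44802872, 0.1626329 ]), (47.8720703125, 30.046640396118164), np.float64(2.9590575951049445))
1446 (array([0.56977496, 0.14020529]), (55.56843185424805, 30.07090187072754), np.float64(2.9584595822821673))
```

Turned half round, the wrist camera agrees to about 0.5 mm. That puts the carousel at (0.5104, 0.1510) with yaw -0.182. Starting on the packs.

```bash
cat >> h.py <<'E'
C=np.array([.5104,.1510]); CY=-.182
def best_yaw(xy,z,yaws):
    q0=read_state()['q'];b=None
    for y in yaws:
        q=inverse_kinematics([*xy,z],down(y))
        if q is not None:
            d=np.abs(np.array(q)-q0).max()
            if b is None or d<b[0]: b=(d,y)
    return b[1]
def pick_pack(xy,ang):
    xy=np.array(xy)
    yaw=best_yaw(xy,.2,[ang-np.pi/2,ang+np.pi/2]); command_gripper(.75)
    reach([*xy,.2],down(yaw)); c,W=wrist()
    c0,sz,t=rect(sel(W,xy,.06,.038,.056)); print('pack',c0,np.round(sz,1),t)
    assert abs(sz[0]-48)<4 and abs(sz[1]-30)<4
    yaw=yaw+(t-np.pi/2-yaw+np.pi/2)%np.pi-np.pi/2
    servo_line([*c0,.08],down(yaw),velocity=.2); print('stop',servo_line([*c0,.020],velocity=.1,f_stop=10))
    command_gripper(.15); s=read_state(); print('grip',s['opening'],s['gripper_force'],s['position'])
    assert s['opening']>.25
    servo_line([*c0,.15],velocity=.25)
def place_pack(k):
    phi=CY+np.radians(60*k); p=C+.0645*np.array([np.cos(phi),np.sin(phi)])
    yaw=best_yaw(p,.15,[phi-np.pi/2])
    reach([*p,.15],down(yaw)); servo_line([*p,.05],velocity=.2)
    print('stop',servo_line([*p,.0255],velocity=.05,f_stop=8),read_state()['position'])
    command_gripper(.58); servo_line([*p,.15],velocity=.25); print('t',read_state()['clock'])
E
python3 - <<'E'
from h import *
pick_pack([.661,.175],np.radians(74+90)if 0 else np.radians(164)); place_pack(1)
c,W=wrist();save(c,'w3.png')
phi=CY+np.radians(60);p=C+.064*np.array([np.cos(phi),np.sin(phi)])
q=sel(W,p,.032,.042,.0585);print(p,q[:,2].max(),rect(q),phi)
E
```

```text
pack [0.66198267 0.17247302] [47.4 29.7] 2.85067759138308
stop False
grip 0.3391807711363193 60.31454801559448 [0.66265128 0.17265189 0.0210583 ]
stop True [0.55218938 0.20004973 0.02704487]
t 15.175
[0.55190334 0.1997183 ] 0.058454670105799744 (array([0.54989838, 0.19749257]), (54.45383834838867, 30.034168243408203), np.float64(0.862724377228444)) 0.8651975511965977
```

View pics/w3.png

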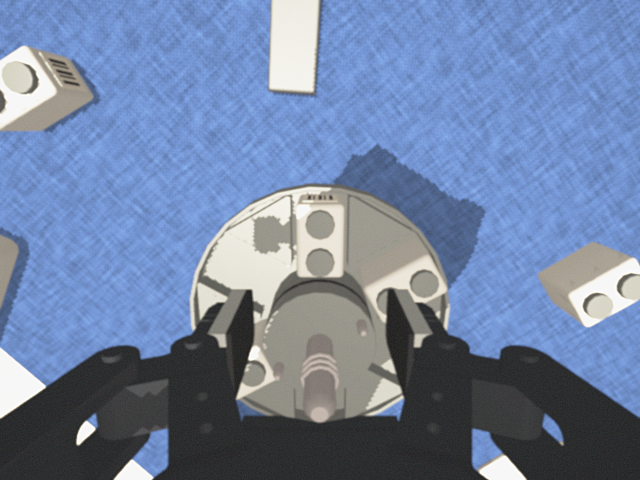

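The placed pack stands in its pocket, centred at about (320,240) and aligned radially. On to the other three.

```bash
python3 - <<'E'
from h import *
for xy,a,k in(([.473,.385],167.2,2),([.673,.048],175.6,5),([.663,-.155],170.9,4)):
    pick_pack(xy,np.radians(a)); place_pack(k)
reach([.50,.142,.32],down(np.arctan2(.146,.513)))
c,W=wrist();save(c,'w4.png')
for k in range(6):
    phi=CY+np.radians(60*k);p=C+.064*np.array([np.cos(phi),np.sin(phi)])
    q=sel(W,p,.032,.042,.0585); q=q[np.hypot(*(q[:,:2]-C).T)>.037]; print(k,p,np.percentile(q[:,2],[50,98]),rect(q),phi%np.pi)
print(read_state()['clock'])
E
```

```text
pack [0.47272491 0.38512164] [47.6 30. ] 2.9261328013902403
stop False
grip 0.3369593232757201 60.324236154556274 [0.47325353 0.38558042 0.02100056]
stop True [0.48878597 0.2117863  0.02695564]
t 22.5083
pack [0.67377808 0.04686626] [48.2 30. ] 3.027641982657755
stop False
grip 0.33820494545437935 60.23759722709656 [0.6744757  0.04690614 0.02105378]
stop True [0.53206963 0.09016194 0.02703907]
t 30.55
pack [ 0.66438184 -0.15743733] [48.3 30. ] 3.0074919732179977
stop False
grip 0.3385649026181286 60.34886956214905 [ 0.66507738 -0.15764134  0.02105169]
stop True [0.46860127 0.10189156 0.02699029]
t 38.2917
0 [0.57334295 0.1394162 ] [0.05051328 0.05752729] (array([0.57314813, 0.13952872]), (48.443233489990234, 30.215097427368164), np.float64(2.961777614684297)) 2.959592653589793
1 [0.55190334 0.1997183 ] [0.05050119 0.05739344] (array([0.5520257 , 0.19981708]), (48.16732406616211, 30.158784866333008), np.float64(0.861614371686099)) 0.8651975511965977
2 [0.48896039 0.2113021 ] [0.05044868 0.05740827] (array([0.48923969, 0.21272998]), (48.011497497558594, 29.957077026367188), np.float64(1.9048810638242262)) 1.9123951023931953
3 [0.44745705 0.1625838 ] [0.05030751 0.0571604 ] (array([0.44729727, 0.16277313]), (48.05702590942383, 30.23362159729004), np.float64(2.9560102730276214)) 2.959592653589793
4 [0.46889666 0.1022817 ] [0.05032082 0.05723151] (array([0.46850378, 0.10180363]), (48.21184158325195, 30.16156578063965), np.float64(0.8636069488136963)) 0.865197551196597
5 [0.53183961 0.0906979 ] [0.05044052 0.05712361] (array([0.53272595, 0.09032321]), (48.59543991088867, 29.963878631591797), np.float64(1.9131546730932616)) 1.9123951023931953
40.2583
```

View pics/w4.png

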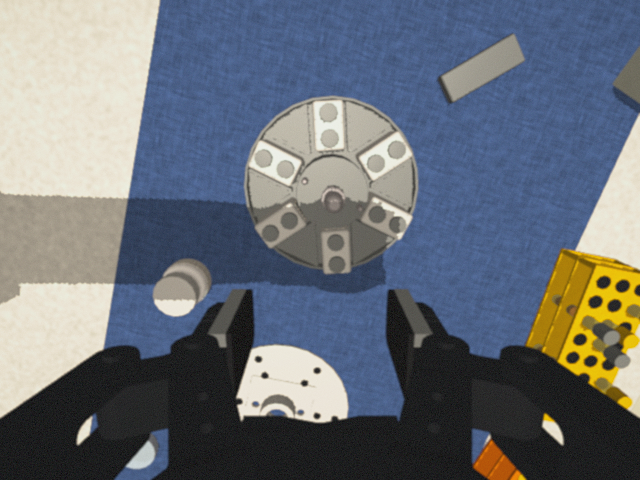

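All six pockets are filled, with every pack within 1.5 mm of its pocket centre. Next, a look at the cover from above.

```bash
python3 - <<'E'
from h import *
xy=np.array([.524,-.145])
yaw=best_yaw(xy,.24,[0,np.pi]); reach([*xy,.24],down(yaw)); print(yaw)
c,W=wrist();save(c,'w5.png');np.savez('/tmp/w5',W=W,f=c['frame'])
p=sel(W,xy,.04,.022,.03);a,r=cv2.minEnclosingCircle(p[:,:2].astype(np.float32)*1000);print(a,r,p[:,:2].mean(0))
p=sel(W,xy,.12,.0025,.0085);a,r=cv2.minEnclosingCircle(p[:,:2].astype(np.float32)*1000);print('disc',a,r)
s=read_state();print(s['clock'],s['position'])
E
```

```text
0
(525.6063842773438, -147.5893096923828) 22.909700393676758 [ 0.52564522 -0.14699161]
disc (524.114013671875, -144.81903076171875) 119.83497619628906
41.4583 [ 0.52439959 -0.14397157  0.24055386]
```

View pics/w5.png

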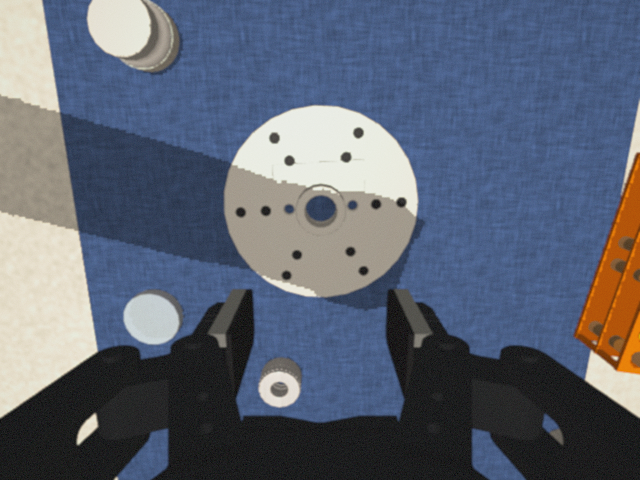

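The cover shows its centre hole at (321,207). The blue see-through pin holes are at (289,209) and (352,204), with black decorative dots in line with them. I'll take the pin line from hole centroids.

```bash
python3 - <<'E'
from h import *
d=np.load('/tmp/w5.npz');W=d['W'];f=d['f'].astype(int)
g=f.sum(2)
P=[]
for u,v in((240,212),(265,210),(289,209),(352,204),(375,204),(401,202)):
    w=g[v-8:v+9,u-8:u+9];t=(np.median(w)+w.min())/2
    yy,xx=np.where(w<t);cu,cv=u-8+xx.mean(),v-8+yy.mean()
    ring=W[v-8:v+9,u-8:u+9].reshape(-1,3)
    # local affine pixel->world from depth
    A=np.c_[np.tile(np.arange(-8,9),17),np.repeat(np.arange(-8,9),17),np.ones(289)]
    ok=np.isfinite(ring[:,2])&(ring[:,2]>.003)
    M=np.linalg.lstsq(A[ok],ring[ok],rcond=None)[0]
    p=np.array([cu-u,cv-v,1])@M;P.append(p[:2]);print(round(cu,1),round(cv,1),len(xx),p.round(4))
P=np.array(P)
for i,j in((2,3),(0,5),(1,4)):
    e=P[j]-P[i];print('angle',np.arctan2(e[1],e[0]),np.hypot(*e),(P[i]+P[j])/2)
p=sel(W,np.array([.5256,-.147]),.105,.0025,.008);p=p[np.hypot(*(p[:,:2]-[.5256,-.147]).T)<.1]
print('disc',cv2.minEnclosingCircle(p[:,:2].astype(np.float32)*1000),rect(p))
p=sel(W,np.array([.5256,-.147]),.03,.023,.03);print('collar',rect(p))
E
```

```text
240.2 211.9 68 [ 0.4498 -0.1526  0.0051]
265.4 210.5 70 [ 0.4738 -0.1511  0.0054]
288.8 208.7 65 [ 0.4961 -0.1488  0.0085]
352.1 204.9 66 [ 0.5554 -0.1454  0.0079]
375.6 203.8 68 [ 0.5778 -0.1448  0.0056]
401.0 202.1 64 [ 0.6017 -0.1433  0.0053]
angle 0.05781214952492361 0.059430025728880474 [ 0.52576614 -0.14710321]
angle 0.06109284852573205 0.1521608336978525 [ 0.52572306 -0.14791115]
angle 0.06094253658083073 0.10418391914288438 [ 0.52577287 -0.14794399]
disc ((526.1089477539062, -146.83673095703125), 99.24105834960938) (array([ 0.52797308, -0.14617953]), (191.42153930664062, 191.2503204345703), np.float64(0.3105791779055858))
collar (array([ 0.52555243, -0.14741486]), (44.75458908081055, 44.69810104370117), np.float64(0.4888178584723504))
```

```bash
python3 - <<'E'
from h import *
c0=np.array([.5257,-.1476]);ct=.0605
yaw=best_yaw(c0,.1,[ct-np.pi/2,ct+np.pi/2]);print('yaw',yaw)
command_gripper(.68);reach([*c0,.1],down(yaw)); 
servo_line([*c0,.02],velocity=.15)
print('touch',servo_line([*c0,-.010],velocity=.02,f_stop=5));s=read_state();print(s['position'],s['opening'])
z=s['position'][2]+.0035
servo_line([*c0,z],velocity=.05);command_gripper(.3);s=read_state();print(s['position'],s['opening'],s['gripper_force'],s['wrist_force'])
servo_line([*c0,z+.2],velocity=.2);s=read_state();print(s['position'],s['opening'],s['clock'],s['wrist_force'])
E
```

```text
yaw -1.5102963267948966
touch True
[ 0.52557047 -0.14755578  0.00139798] 0.6764215433380166
[ 0.52570481 -0.14778503  0.00532054] 0.51901823357491 60.55279791355133 [-1.20088898  0.25591522  4.6549443 ]
[ 0.52509925 -0.14741099  0.20348546] 0.517891274755368 46.3583 [ 0.3354793  -0.70175179 -3.22993878]
```

```bash
python3 - <<'E'
from h import *
yaw=-1.5103+(CY-.0605)
reach([*C,.205],down(yaw)); s=read_state();print(s['position'],s['opening'])
servo_line([*C,.086],velocity=.12)
s=read_state();print('pre',s['position'],s['wrist_force'])
print(servo_line([*C,.064],velocity=.02,f_stop=9));s=read_state();print(s['position'],s['wrist_force'],s['torque'],s['clock'])
E
```

```text
[0.51043144 0.15092267 0.20500785] 0.5192810919565214
pre [0.5109716  0.15115969 0.08682677] [ 0.08028126 -0.34861239 -2.45300352]
True
[0.51024206 0.1509438  0.0673087 ] [-1.10717514 -0.03514445  4.33340698] [-0.05951935  0.09693287  0.03029513] 52.8833
```

The cover stopped at the expected seated height, so I'll release it and check while going for the nut.

```bash
python3 - <<'E'
from h import *
yaw=-1.5103+(CY-.0605)
command_gripper(.7);servo_line([*C,.24],velocity=.25)
reach([.50,.142,.30],down(yaw+np.pi/2))
c,W=wrist();save(c,'w6.png')
p=sel(W,C,.03,.082,.094);print('collar',rect(p),np.median(p[:,2]))
p=sel(W,C,.093,.06,.075);r=np.hypot(*(p[:,:2]-C).T);q=p[(r>.065)&(r<.088)]
A=np.c_[q[:,:2]-C,np.ones(len(q))];print('plane',np.linalg.lstsq(A,q[:,2],rcond=None)[0])
n=np.array([.4865,-.329]);y=0.
reach([*n,.2],down(y));c,W=wrist();save(c,'w7.png')
p=sel(W,n,.05,.024,.034);print('nut',len(p),rect(p),np.median(p[:,2]),read_state()['clock'],read_state()['q'])
E
```

```text
collar (array([0.51004532, 0.1520518 ]), (45.160465240478516, 45.064300537109375), np.float64(1.2689915988908493)) 0.08780083155952617
plane [0.00160439 0.00073741 0.0670354 ]
nut 1773 (array([ 0.48358298, -0.32927139]), (42.344757080078125, 41.880611419677734), np.float64(0.6545641829977713)) 0.02787412796172417 59.775 [-5.92983172e-01  2.45306563e-01  3.79626306e-02  1.36288031e+00
  2.10235140e-04  9.76388640e-01]
```

View pics/w6.png

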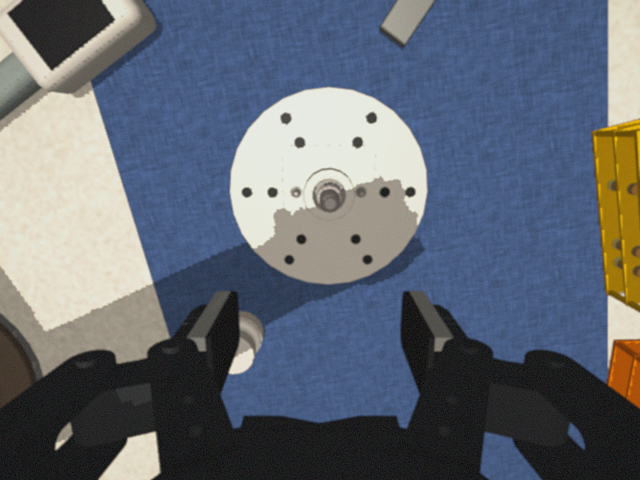

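The cover is seated flat at 0.0670 m, with both pins showing through at (296,192) and (361,192). For the nut, I'll grip it twice 90° apart to centre it, then carry it to the stud.

```bash
cat >> h.py <<'E'
def jp(xy,z,q6):
    q1=np.arctan2(xy[1],xy[0]); q=np.array(inverse_kinematics([*xy,z],down(q1+np.pi/2-q6)))
    q[5]+=2*np.pi*np.round((q6-q[5])/(2*np.pi)); assert abs(q[5]-q6)<.02,q
    return q
def st(tag=''):
    s=read_state();print(tag,round(s['clock'],2),s['position'].round(4),'F',s['wrist_force'].round(1),'M',s['torque'].round(3),'op',round(s['opening'],3),'q6',round(s['q'][5],3));return s
E
python3 - <<'E'
from h import *
n=np.array([.4836,-.3293])
set_joints(jp(n,.08,-1.3));servo_line([*n,.006],velocity=.1);command_gripper(.3);st('g1')
command_gripper(.62);servo_line([*n,.06],velocity=.2);set_joints(jp(n,.06,-2.9));servo_line([*n,.006],velocity=.1);command_gripper(.3);st('g2')
servo_line([*n,.2],velocity=.25)
set_joints(jp(C,.2,-2.9));st('over')
servo_line([*C,.135],velocity=.12);hold(.3);s=st('pre')
print(servo_line([*C,.098],velocity=.03,f_stop=6));st('end')
E
```

```text
g1 62.93 [ 0.4844 -0.3298  0.0073] F [0.1 0.9 6.3] M [ 0.091  0.074 -0.04 ] op 0.467 q6 -1.3
g2 66.01 [ 0.4844 -0.3298  0.0073] F [-0.1 -0.   4.3] M [ 0.008  0.055 -0.041] op 0.472 q6 -2.9
over 68.68 [0.5107 0.1502 0.1999] F [ 0.9  0.3 -0.8] M [ 0.06   0.017 -0.028] op 0.47 q6 -2.9
pre 69.67 [0.5108 0.1512 0.1357] F [ 0.1 -0.6 -0.5] M [0.025 0.021 0.03 ] op 0.469 q6 -2.9
True
end 70.64 [0.51   0.1508 0.1032] F [-0.3 -0.6  4.4] M [-0.04   0.031 -0.009] op 0.468 q6 -2.9
```

The nut sits on the thread with its foot at about 96 mm. Starting to screw.

```bash
python3 - <<'E'
from h import *
hold(.3); st('rest'); z0=.1030
for a in np.linspace(-2.9,2.9,6)[1:]:
    set_joints(jp(C,z0-.006*(a+2.9)/(2*np.pi),a)); st()
E
```

```text
rest 70.94 [0.5099 0.1508 0.1031] F [0.5 0.8 6.7] M [ 0.04 -0.09  0.  ] op 0.466 q6 -2.9
 72.02 [0.5101 0.1505 0.1021] F [-1.8 -1.6  5.2] M [-0.441  0.346  0.029] op 0.467 q6 -1.74
 73.09 [0.5103 0.1507 0.1008] F [-0.9 -1.6  4.3] M [-0.44   0.308 -0.016] op 0.473 q6 -0.581
 74.17 [0.5104 0.1507 0.0997] F [-1.3 -5.5  5.4] M [-0.796  0.255  0.008] op 0.471 q6 0.579
 75.24 [0.5103 0.1507 0.0986] F [-1.2 -4.9  5.9] M [-0.974  0.349 -0.008] op 0.467 q6 1.74
 76.32 [0.5102 0.1506 0.0976] F [-1.9 -5.   5.6] M [-0.944  0.398  0.054] op 0.466 q6 2.9
```

```bash
python3 - <<'E'
from h import *
command_gripper(.62);st('open')
servo_line([*C,.22],velocity=.25)
set_joints(jp(C+[0,-.0],.22,-2.9))
c,W=wrist();save(c,'w8.png')
p=sel(W,C,.03,.1,.124);r=np.hypot(*(p[:,:2]-C).T);q=p[(r>.012)];print('nut top',np.percentile(q[:,2],[20,50,80]),rect(q)[:2])
q=sel(W,C,.006,.12,.14);print('stud',np.median(q[:,2]) if len(q) else 0);st()
E
```

```text
open 76.6 [0.5103 0.1514 0.097 ] F [-0.3  0.1 -0.2] M [0.009 0.049 0.013] op 0.62 q6 2.9
nut top [0.11757001 0.11851782 0.11916836] (array([0.51112003, 0.15164597]), (42.55427932739258, 41.82917022705078))
stud 0.12638310519610838
 82.06 [0.5104 0.151  0.22  ] F [ 0.5  0.2 -0.6] M [ 0.    -0.013  0.019] op 0.619 q6 -2.9
```

View pics/w8.png

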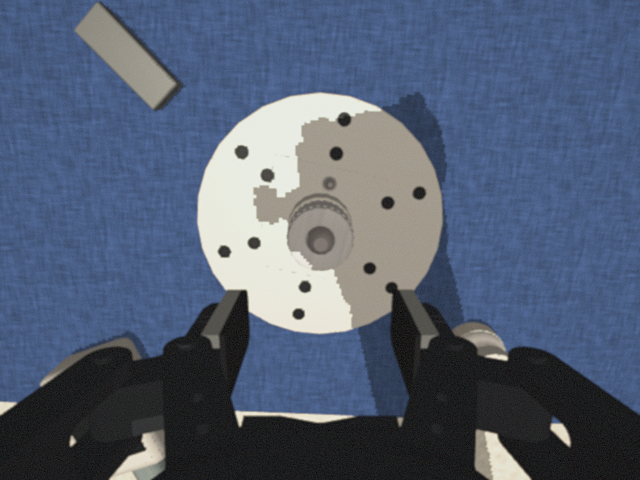

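The nut turned down about one turn: it is level on the stud at (320,235) with its foot near 90.5 mm. For the second stroke I'll take small steps near contact and watch the torque.

```bash
python3 - <<'E'
from h import *
servo_line([*C,.0975],velocity=.2);st('down');command_gripper(.3);st('grip')
a0=-2.9;a=a0;m0=read_state()['torque'][2]
while a<2.85:
    d=a-a0
    a+= 1.0 if d<.9 else (.5 if d<1.9 else .12)
    set_joints(jp(C,.0972-min(.0025,.006*(a-a0)/(2*np.pi)),min(a,2.9)))
    s=read_state();m=s['torque'][2]; 
    if a-a0<2.2 or abs(m)>.1 : st('')
    if abs(m-m0)>.48: print('tight');break
st('end')
E
```

```text
down 82.83 [0.5109 0.1512 0.0985] F [0.3 1.  0.3] M [ 0.019 -0.003  0.024] op 0.62 q6 -2.9
grip 83.08 [0.5115 0.1511 0.0992] F [ 0.1 -1.6  5.9] M [-0.29   0.112 -0.039] op 0.472 q6 -2.9
 84.03 [0.5112 0.1497 0.098 ] F [-1.3 -7.2  7.9] M [-1.346  0.381  0.038] op 0.468 q6 -1.9
 84.58 [0.5105 0.1494 0.0974] F [-3.5 -8.5  9.7] M [-1.564  0.752  0.059] op 0.469 q6 -1.4
 85.12 [0.5098 0.1493 0.0968] F [-6.7 -7.6 10.6] M [-1.577  1.181  0.022] op 0.469 q6 -0.9
 85.38 [0.5097 0.1493 0.0968] F [-6.1 -7.9 11.7] M [-1.562  1.361 -0.05 ] op 0.467 q6 -0.78
 86.62 [0.5091 0.1499 0.0967] F [-9.  -5.8 15.4] M [-1.079  1.994 -0.1  ] op 0.468 q6 -0.179
 87.62 [0.509  0.1505 0.0967] F [-10.6  -4.6  14.7] M [-0.622  2.104 -0.127] op 0.468 q6 0.301
 87.88 [0.509  0.1506 0.0967] F [-10.5  -2.8  15.1] M [-0.568  2.103 -0.124] op 0.473 q6 0.421
 88.12 [0.509  0.1508 0.0967] F [-9.  -2.9 15. ] M [-0.524  2.084 -0.104] op 0.47 q6 0.541
 88.62 [0.5091 0.151  0.0967] F [-9.8 -1.3 14.4] M [-0.286  1.931 -0.154] op 0.467 q6 0.781
 89.12 [0.5093 0.1512 0.0967] F [-9.2 -1.7 13.9] M [-0.13   1.803 -0.106] op 0.466 
[... 800 characters left out ...]
11.2] M [ 0.019  0.832 -0.243] op 0.469 q6 2.101
 91.62 [0.5107 0.1514 0.0967] F [-5.  -0.  10.3] M [-0.072  0.796 -0.289] op 0.47 q6 2.221
 91.88 [0.5108 0.1513 0.0967] F [-3.7 -0.8  9.8] M [-0.172  0.637 -0.381] op 0.468 q6 2.341
 92.12 [0.5109 0.1512 0.0967] F [-4.2 -1.4 10.1] M [-0.266  0.674 -0.337] op 0.469 q6 2.461
 92.38 [0.511  0.1512 0.0967] F [-4.1 -1.   9.4] M [-0.242  0.598 -0.284] op 0.465 q6 2.581
 92.62 [0.511  0.1512 0.0967] F [-2.8 -0.2  9. ] M [-0.233  0.512 -0.424] op 0.467 q6 2.701
 92.88 [0.5112 0.1511 0.0967] F [-2.1 -2.   8.9] M [-0.381  0.458 -0.618] op 0.469 q6 2.821
tight
end 92.88 [0.5112 0.1511 0.0967] F [-2.1 -2.   8.9] M [-0.381  0.458 -0.618] op 0.469 q6 2.821
```

Torque rose past 0.5 N m near the end. I'll release, check the height, then regrip and confirm the resistance comes at once.

```bash
python3 - <<'E'
from h import *
command_gripper(.62);servo_line([*C,.22],velocity=.25)
set_joints(jp(C,.22,-1.5))
c,W=wrist()
p=sel(W,C,.03,.1,.124);r=np.hypot(*(p[:,:2]-C).T);q=p[(r>.012)&(p[:,2]>.111)];print('nut top',np.percentile(q[:,2],[20,50,80]),rect(q)[:2])
servo_line([*C,.0965],velocity=.2);hold(.2);st('down');command_gripper(.3);hold(.2);m0=st('grip')['torque'][2];q0=read_state()['q']
for i in range(1,12):
    q=q0.copy();q[5]+=.08*i;set_joints(q);hold(.1);m=st()['torque'][2]
    if abs(m-m0)>.42:break
E
```

```text
nut top [0.11522244 0.11591634 0.11648439] (array([0.51054785, 0.15030618]), (42.38771438598633, 41.651065826416016))
down 98.42 [0.5113 0.1513 0.098 ] F [0.2 0.2 0.4] M [ 0.003 -0.     0.038] op 0.617 q6 -1.5
grip 98.88 [0.5099 0.151  0.098 ] F [-5.  -0.8  8.3] M [-0.271  1.158 -0.002] op 0.466 q6 -1.5
 99.23 [0.5095 0.1507 0.098 ] F [-2.5 -1.2  1.5] M [-0.372  0.508 -0.482] op 0.467 q6 -1.421
```

Resistance came at once: 0.48 N m within 0.08 rad. The nut's foot is at about 87.9 mm, so it is tight. I'll release and make a last check.

```bash
python3 - <<'E'
from h import *
command_gripper(.75);servo_line([*C,.25],velocity=.25)
reach([.40,-.1,.35],down(0));c=capture('side');f=c['frame'][190:290,220:380]
cv2.imwrite('pics/fin.png',cv2.resize(f,(800,500),interpolation=cv2.INTER_CUBIC)[:,:,::-1]);st()
E
```

```text
102.73 [ 0.4001 -0.0999  0.3498] F [-0.2 -0.2 -0.1] M [-0.022 -0.065 -0.049] op 0.752 q6 1.326
```

View pics/fin.png

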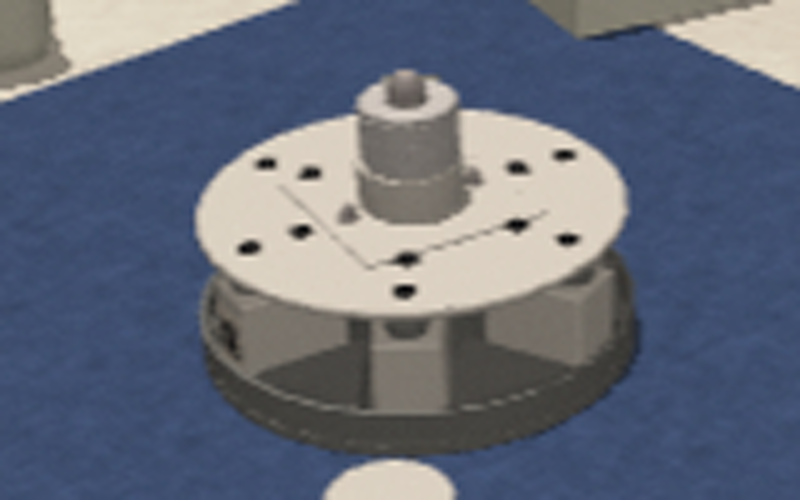

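The cover is flat with both pins through it at (347,213) and (470,178). The nut sits down on the collar at (410,165), and the packs stand in their pockets below. Handing in.

```bash
python3 -c "
from cell import *
print(finish_job())"
```

```text
the job is handed in; nothing more can be done
None
```

The job is handed in after about 103 s of robot time: all four loose packs stand upright in their pockets, the cover is flat on its pins, and the ring nut is screwed down hand-tight; the hand-in call gave no verdict.

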